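# Push a profile past the spring stop into a drilling jig

## Task

Load the long aluminium profile into the drilling jig with shut fingers: press the jig's sprung pedal down with the fingertips and, keeping it down so that the stop pin stays sunk, push the profile from behind over the pin; then push it on towards the end stop until the pin springs up behind it. Only push the profile, never lift or tip it, leave the other things on the bench where they are, and finish with the profile locked in flat between the pin and the end stop.

Things in the scene. Friction and masses are not known exactly. Their poses are not given: they have to be found in the camera images.
- jig: Drilling jig fixed to the bench. Origin on the bench top, straight under the stop pin; its +y is the way the profile slides, z up (all y, z below in this frame). Grey base block 64 mm wide (x), its top the channel floor at z = 34 mm, y = -88 to 147; foot plate 86 wide, 6 thick, y = -193 to 147. Guide strips, y = -44 to 130, top z = 42, leave a channel 33 wide. The pedal is behind the block (-y).
- stop (a joint): Travel of the sprung steel stop in m: 0 up (springs there by itself), 0.012 fully down. Pedal plate and stop pin are one rigid part and sink together. Light spring: about 0.5 N to start, 0.9 N fully down, then a hard stop. At 0.009 the pin is level with the channel floor, fully down it is 3 mm below it.
- pedal_top (a point): Point on the pedal's flat top, on the jig's centre line at y = -165 mm, just behind the profile; moves with the pedal. The pedal is a steel plate 62 mm wide (x = -31 to 31), y = -190 to -90; top at z = 32 mm when up, 20 when down. Only the profile's rear end overhangs it, 2 mm clear.
- pin_top (a point): Centre of the top of the round stop pin, 10 mm diameter, at jig x = y = 0; moves with the pin. Up, it stands 9 mm above the channel floor (z = 43).
- end_stop (a point): Middle of the lower edge of the end stop's face that looks to the profile: jig y = 130 mm, on the channel floor (z = 34). The end stop is a steel block across the far end of the channel, top at z = 60.
- bar: Long aluminium T-slot profile, 30 x 120 x 30 mm, 0.24 to 0.36 kg, loose on the channel floor, top at z = 64 mm. Origin at the centre of its underside; its y, the long axis, points along the jig's y: front end at +60, rear end (to push) at -60. Starts with its centre at jig y = -77 to -69, front end 4 to 12 short of the pin; locked in, its centre is at y = 65 to 70.
- short_profile: Bystander: short thick piece of T-slot profile, 40 x 85 x 40 mm, loose on the bench beside the jig. Origin at the centre of its underside.
- corner_bracket: Bystander: small die-cast corner bracket, 36 x 36 x 36 mm, loose on the bench beside the jig. Origin at the centre of its underside.
- hex_key: Bystander: black L-shaped hex key, 35 x 101 x 6 mm, lying loose on the bench in front of the jig. Origin at the centre of its underside.
Mind the look-alikes: they are no part of the job. Leave any blue look-alike of the bar alone.

How it is judged:
By the outcome, as a careful person would: the job done as asked, in the order asked, and still so for the second after the job is handed in, with the robot touching nothing.
It also fails if it takes over 42 s, if anything falls off the work surface, if the arm or the gripper's body presses on something with over 40 N, if the wrist force passes 120 N, or if a joint passes its speed limit or range.

## Robot

A 6-joint arm with a two-finger parallel gripper is mounted at the origin on a cart in front of the work surface, level with it; the furniture and walls round the work are solid. World frame = base frame: x ahead of the robot, y to its left, z up, the work surface at z = 0. Lengths are in mm, angles in rad, forces in N, time in s.
With the tool pointing down it reaches from about 400 to 925 mm from the base axis. Payload 12.5 kg.
Tool frame: the origin (TCP) lies at the very end of the fingers, on their centre line; the grasp point (between the pads) lies env.grip_point_offset behind it (env.grip_point_offset is the distance from the TCP to the grasp point, in mm); y points along the fingers, z is the direction in which the jaws open and shut, and the axes are right-handed (so a half turn about y gives the same grasp; the last joint's range is limited). The gripper opens to 95 mm and grips with 3 to 60 N. Pads are 20 mm wide; open, the fingers measure 119 mm over their backs; the gripper's body (75 mm by 180 mm) begins 59 mm behind the grasp point.
Start: joints at [1.17, 0.491, 1.559, -0, 1.092, -0.106], TCP at [181.576, 598.061, 214.661] pointing down, gripper open.
Joint ranges: [-3.1, 3.1], [-0.84, 2.19], [0.05, 2.79], [-1.13, 4.28], [0.06, 2.93], [-2.69, 2.69]. Speed limits (rad/s): [2.22, 2.22, 2.79, 3.14, 3.14, 3.14].

## Interface

Orientations are given as [roll, pitch, yaw] about the fixed x, y, z axes, in that order (R = Rz(yaw) Ry(pitch) Rx(roll)).
In Python, from cell import readout, read_camera, env, nets gives the robot as it stands.
- The arm moves only by the tool apply_moves, never from a script. Its argument "increments" is a list of rows, each a list of 3 entries, a list of its own where there are three numbers: the shift along the tool's x, y, z in cm, then the turn, a rotation vector about the tool's x, y, z in degrees, then the finger opening in cm, from 0 to 9.51. A call has exactly 5 rows; each row shifts and turns the pose as measured when the row begins, along the tool's axes as they then stand; what a row does not reach is not made up. A row lasts 1/8 s, in which the tool goes at most 62.5 mm and 10.7 degrees, less where a joint would pass 70% of its speed; a pose out of reach is approached as far as the arm can. A call with a gripper value outside its range is refused whole. The fingers move at their own pace and stop on an object; the grip force is fixed at half the most. Time passes only in rows, so rows that do not move let the fingers close, or fill a call up. It gives the time, the measured TCP pose, the force and the opening at its end, in the units of the state.
- readout.state(): the state, without advancing time (a new reading comes with each control period).
- read_camera(name): name is "side" or "top" or "wrist"; returns a dict with "img" (480x640x3 uint8, red, green, blue), "vfov" (degrees; the focal length in pixels is half the picture's height over the tangent of half this angle, whatever the lens; pixels are square), "cx", "cy" (the principal point, pixels), "rvec" (rotation vector, rad) and "tvec" (3), from world to camera coordinates, as OpenCV has them; the wrist camera has in their place "mount" (4x4, takes a point from camera to tool coordinates, whose origin is the TCP and whose axes are the tool frame's). Camera axes: x right, y down, z forward; pixel columns grow to the right and rows downward; lengths in mm; the calibration is good to about 2 mm. A picture is of the moment at which its call begins: read the wrist's pose just before it. There is no depth.
- env.job_done(): hands the job in, once; it reports no verdict.
Trained networks look in a picture, given as the dict that the camera call returned (one of the last four; its "shot" number tells which), for a name from the list of things; names that differ only in an ending like _2 or _b are one class to them, and where a whole thing is asked for, a point or a joint stands for the part that bears it (a point fixed in the world has none). Each returns a list of dicts, best first, with "confidence" (0 to 1); they miss things now and then, are a little off and sometimes report something else, mostly with a low value. They report only what shows in the picture. A call takes as long as a camera call. They do not tell look-alikes from the thing itself.
- nets.look_for(picture, thing): "point" ([x, y, z] in mm, in the coordinates of the camera as it stood for that picture, good to about 4 mm: the middle of the surface that is visible of it).
- nets.mark_of(picture, thing): "point" ([x, y, z] in mm, in the coordinates of the camera as it stood for that picture, good to about 4 mm: a listed point, or the origin of a listed thing).
The state is a dict: "t": time; "joints": joint angles; "qvel": joint speeds; "tau": joint torques, N m; "eef_pos": TCP position; "tcp_rot": TCP orientation; "ft_force": force on the tool from outside, world axes, zero at the start; "moment": the same for the moment, N m; "opening": opening from 0.0 (shut) to 1.0 (fully open).
Only numpy, scipy, OpenCV 4.12 (cv2) and the standard library are available. Lean on these libraries where they do the work, as an engineer would, in place of code of your own. Each camera call takes 0.05 s, during which the arm holds its last target. There are 200 camera calls.

## Working session

There is one attempt and no reset: what is moved stays moved. The work goes in short steps, Python scripts to look and compute and a tool call to move; the robot and the scene stay as the last step left them, time stands still between calls to the robot, and variables do not carry over. Pictures are saved under pics/ and viewed, about 8 in all and at most 12, crops included, and the job is handed in when it is done.

Besides the shell and the picture viewer there is one more tool, called after ">>>" as name([rows], argument=value, ...), one row to a line, values as JSON. apply_moves: Moves the arm, as the interface text tells. Its arguments: {"type":"object","properties":{"increments":{"type":"array"}},"required":["increments"]}

```bash
mkdir -p pics; cat > h.py <<'E'
import numpy as np, cv2
from cell import readout, read_camera, env, nets
from scipy.spatial.transform import Rotation as Ro
def towld(p,pt):
    R=cv2.Rodrigues(np.array(p["rvec"],float))[0]
    return R.T@(np.array(pt,float)-np.array(p["tvec"],float).ravel())
def proj(p,w):
    f=240/np.tan(np.radians(p["vfov"])/2)
    R=cv2.Rodrigues(np.array(p["rvec"],float))[0]
    c=R@np.array(w,float)+np.array(p["tvec"],float).ravel()
    return np.array([p["cx"]+f*c[0]/c[2],p["cy"]+f*c[1]/c[2]])
def save(p,n): cv2.imwrite(f"pics/{n}.png",p["img"][:,:,::-1])
E
python3 - <<'E'
from h import *
np.set_printoptions(precision=1,suppress=True)
for n in("top","side"):
    p=read_camera(n); save(p,n+"0")
    print(n,p["vfov"],-cv2.Rodrigues(np.array(p["rvec"],float))[0].T@np.array(p["tvec"]).ravel())
    for t in("bar","jig","pedal_top","pin_top","end_stop","short_profile","corner_bracket","hex_key"):
        for d in nets.mark_of(p,t)[:3]:
            w=towld(p,d["point"]); print(t,round(d["confidence"],2),w,proj(p,w))
print(readout.state(),env.grip_point_offset)
E
```

```text
top 48.87801496744474 [444.1 -15.5 954. ]
bar 0.9 [ 635.5 -238.5    0.2] [443.2 188.8]
bar 0.71 [508.6 -13.4  33.9] [322.1 260.4]
jig 0.87 [504.5  56.9  -4.7] [283.6 265.3]
pedal_top 0.61 [ 510.8 -112.4   30.1] [378.6 257.7]
pin_top 0.95 [508.6  57.6  41.7] [281.1 261.3]
end_stop 0.88 [510.6 190.3  33.7] [205.8 262.7]
short_profile 0.95 [611.8 -39.2  -3.6] [334.5 205.3]
corner_bracket 0.94 [610.2 127.7   0.6] [243.6 208.6]
hex_key 0.76 [427.9  41.1   4. ] [292.9 307.6]
side 55.85627456851475 [ 140.7 -693.5  343.3]
bar 0.81 [ 635.  -237.9    3.7] [436.7 306.4]
bar 0.68 [510.1 -12.9  31.9] [298.5 262.7]
jig 0.74 [508.   58.1  -1.1] [280.7 267.3]
pedal_top 0.68 [ 512.2 -108.7   29.5] [327.6 281.6]
end_stop 0.86 [504.9 188.1  30.5] [251.7 235.4]
short_profile 0.8 [617.5 -38.8  -0.7] [354.1 270.8]
corner_bracket 0.67 [602.8 125.3  -2.9] [305.1 249.1]
hex_key 0.5 [421.1  39.8  -1.9] [243.6 280.9]
hex_key 0.43 [601.  123.3  -0.3] [304.7 248.4]
{'t': 0.9, 'joints': array([ 1.2,  0.5,  1.6,  0. ,  1.1, -0.1]), 'qvel': array([-0.,  0., -0.,  0.,  0.,  0.]), 'tau': array([ -0. , -61.2, -25.8,   0.1,   0. ,   0. ]), 'eef_pos': array([181.6, 598. , 214.7]), 'tcp_rot': array([-1.6,  0. , -0.3]), 'ft_force': array([-0.2,  0.3,  0.1]), 'moment': array([-0.,  0.,  0.]), 'opening': 0.9978190453995462} 18.8
```

View pics/top0.png

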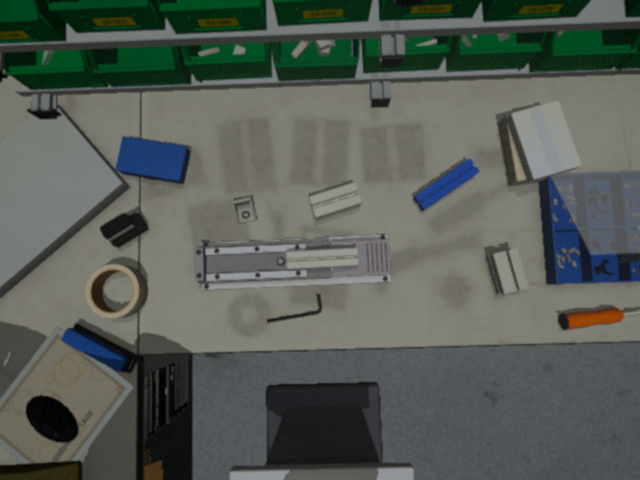

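View pics/side0.png

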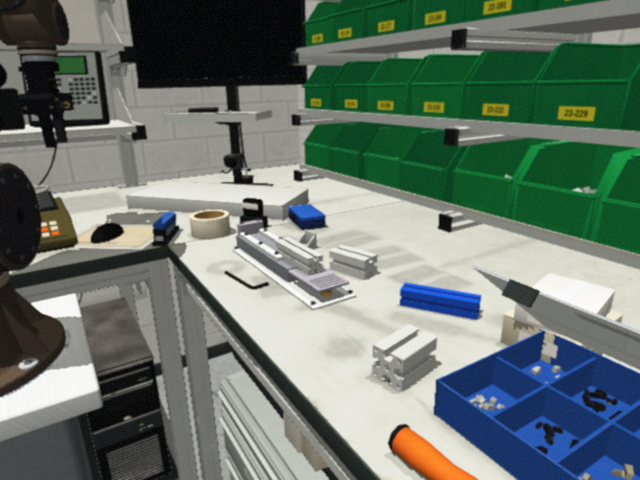

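The jig's pedal end is on the right in the top view, near (378,258), and the end stop is on the left at (206,262). There are two candidates for the bar: the grey profile on the jig at (322,260), and a blue one loose on the bench at (443,189). The grey one fits because it lies in the channel just short of the pin. The blue one is the look-alike. I'll confirm this in an enlarged crop with a fitted outline of the jig.

```bash
cat >> h.py <<'E'
def J(o,yaw,x,y,z):
    c,s=np.cos(yaw),np.sin(yaw); return np.array([o[0]+c*x-s*y,o[1]+s*x+c*y,z])
E
python3 - <<'E'
from h import *
from scipy.optimize import least_squares
ob=[];p=None
for n in("top","side","top"):
    q=read_camera(n)
    if n=="top":p=q
    for t,y in(("jig",0),("pedal_top",-165),("pin_top",0),("end_stop",130)):
        for d in nets.mark_of(q,t)[:1]: ob.append((y,*towld(q,d["point"])[:2]))
f=lambda v:np.ravel([J(v[:2],v[2],0,o[0],0)[:2]-o[1:] for o in ob])
r=least_squares(f,[508,57,.02],loss="soft_l1");print(r.x,np.round(r.fun.reshape(-1,2),1).tolist())
o,yaw=r.x[:2],r.x[2]
S=4;x0,y0=190,190
im=cv2.resize(p["img"][y0:y0+130,x0:x0+200],None,fx=S,fy=S,interpolation=cv2.INTER_CUBIC)[:,:,::-1].copy()
def poly(c,col,z):
    pts=np.array([(proj(p,J(o,yaw,x,y,z))-[x0,y0]+.5)*S for x,y in c]).astype(int)
    cv2.polylines(im,[pts],True,col,1)
poly([(-43,-193),(43,-193),(43,147),(-43,147)],(0,0,255),6)
poly([(-31,-190),(31,-190),(31,-90),(-31,-90)],(0,255,0),32)
poly([(-15,-133),(15,-133),(15,-13),(-15,-13)],(255,0,0),64)
cv2.imwrite("pics/crop1.png",im)
E
```

```text
[5.08831078e+02 5.76370971e+01 1.00462357e-02] [[1.2, 0.2], [-1.7, 0.5], [2.0, 0.6], [-3.7, -7.2], [2.0, -2.5], [-2.8, 2.4], [-2.4, 71.2], [1.2, 2.5], [0.9, -3.4], [1.9, 0.6], [-0.3, -1.2], [-3.1, -2.0]]
```

View pics/crop1.png

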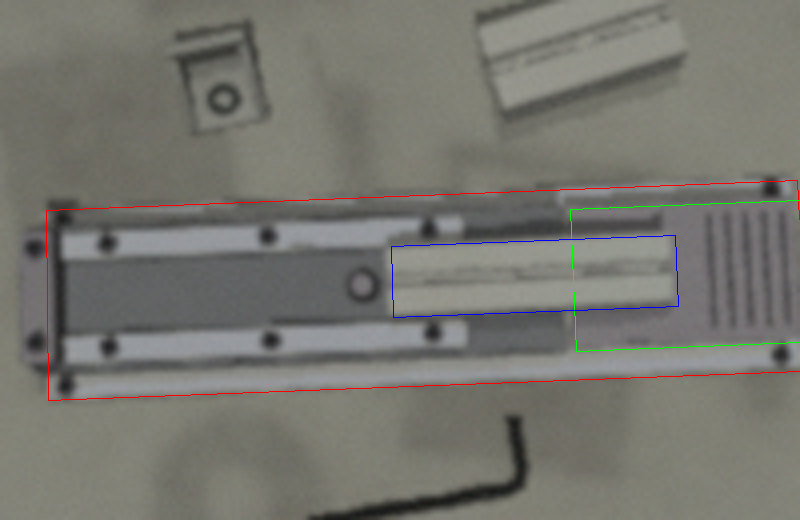

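>>> apply_moves([
  [[4.5,0,-4],[0,-4,0],0],
  [[4.5,0,-4],[0,-4,0],0],
  [[4.5,0,-4],[0,-4,0],0],
  [[4,0,-4],[0,-4,0],0],
  [[4,0,-4],[0,-3,0],0],
])

```text
t: 2.28
eef_pos: [365.7, 364.3, 214.5]
tcp_rot: [-1.569, -0.001, 0.054]
ft_force: [1.6, 0.2, -0.3]
opening: 0.533
```

The crop confirms it. The grey bar at about x 390–675 px lies in the channel right behind the pin at (363,285), and the outline fit is good (jig at about (508.8, 57.6), yaw 0.010).

>>> apply_moves([
  [[1.3,0.5,-5],[0,2.5,0],0],
  [[1.4,0.5,-5],[0,0,0],0],
  [[1.4,0.5,-5],[0,0,0],0],
  [[1.4,0.5,-5],[0,0,0],0],
  [[1.4,0.5,-5],[0,0,0],0],
])

```text
t: 2.9
eef_pos: [443.0, 107.8, 189.5]
tcp_rot: [-1.568, -0.005, 0.009]
ft_force: [1.1, -0.0, 0.2]
opening: 0.021
```

>>> apply_moves([
  [[1.4,0.5,-4.5],[0,0,0],0],
  [[1.4,0.5,-4.5],[0,0,0],0],
  [[1.4,0.5,-4.5],[0,0,0],0],
  [[1.4,0.5,-4.5],[0,0,0],0],
  [[1.4,0.5,-4.0],[0,0,0],0],
])

```text
t: 3.52
eef_pos: [517.1, -120.3, 164.5]
tcp_rot: [-1.568, -0.008, 0.007]
ft_force: [0.4, 0.5, -0.3]
opening: 0.005
```

```bash
cat > w.py <<'E'
from h import *
def wrist(name=None,things=()):
    s=readout.state(); p=read_camera("wrist"); M=np.array(p["mount"])
    R=Ro.from_euler("xyz",s["tcp_rot"]).as_matrix(); e=np.array(s["eef_pos"])
    T=np.eye(4);T[:3,:3]=R;T[:3,3]=e; C=T@M
    q=dict(p); q["rvec"]=Ro.from_matrix(C[:3,:3].T).as_rotvec(); q["tvec"]=-C[:3,:3].T@C[:3,3]
    if name: save(p,name)
    for t in things:
        for d in nets.mark_of(p,t)[:2]:
            w=towld(q,d["point"]); print(t,round(d["confidence"],2),w.round(1),proj(q,w).round())
    return s,q
E
python3 -c "
from w import *
s,q=wrist('w1',('bar','pedal_top','pin_top','jig','end_stop'))
print(s['t'],s['eef_pos'],s['tcp_rot'],s['opening'],s['ft_force'])"
```

```text
bar 0.79 [ 6.365e+02 -2.357e+02 -3.000e-01] [208. 327.]
bar 0.6 [512.3 -12.9  37.5] [439. 223.]
pedal_top 0.9 [ 512.9 -105.7   30.6] [333. 221.]
pin_top 0.87 [510.7  54.7  41.1] [518. 223.]
pin_top 0.67 [ 6.015e+02  1.244e+02 -6.000e-01] [548. 299.]
jig 0.58 [514.3  59.7  -1.8] [498. 217.]
3.525 [ 517.07374331 -120.30665275  164.53074358] [-1.56821038 -0.00833048  0.0074047 ] 0.004882552792139451 [ 0.37141697  0.53452617 -0.27519217]
```

View pics/w1.png

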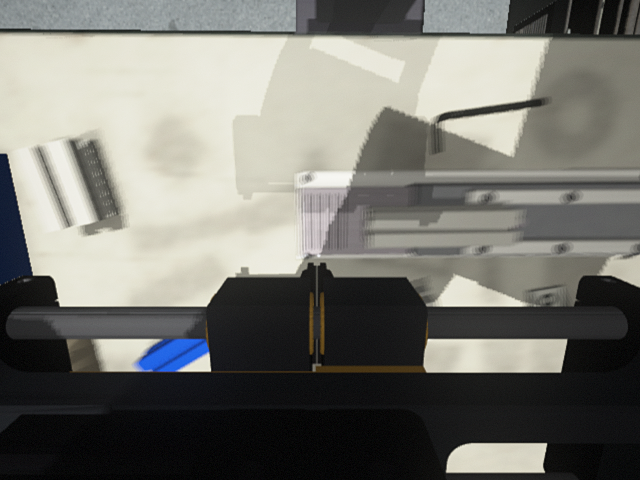

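The wrist view, slightly blurred, shows the pedal ribs at about (330,222), the bar rear end at about (368,225), and the shut fingertips at (317,265). The tip is clear of the bar, so I'll align to the centre line and descend.

>>> apply_moves([
  [[-0.55,3,0.8],[0,0,0],0],
  [[0,4,0],[0,0,0],0],
  [[0,3.0,0],[0,0,0],0],
  [[0,2,0],[0,0,0],0],
  [[0,0,0],[0,0,0],0],
])

```text
t: 4.45
eef_pos: [511.8, -103.8, 44.1]
tcp_rot: [-1.569, -0.012, 0.016]
ft_force: [0.9, 0.9, 0.1]
opening: 0.005
```

```bash
python3 -c "
from w import *
s,q=wrist('w2',('bar','pedal_top','pin_top','end_stop'))
print(s['t'],s['eef_pos'],s['tcp_rot'],s['opening'],s['ft_force'])"
```

```text
bar 0.56 [509.1 -14.1  35.9] [480. 274.]
pedal_top 0.74 [ 516.  -106.6   31.5] [311. 280.]
4.45 [ 511.8284297  -103.79063159   44.11967588] [-1.56905941 -0.01157677  0.01591691] 0.004817310539624234 [0.93412114 0.87672798 0.0961585 ]
```

View pics/w2.png

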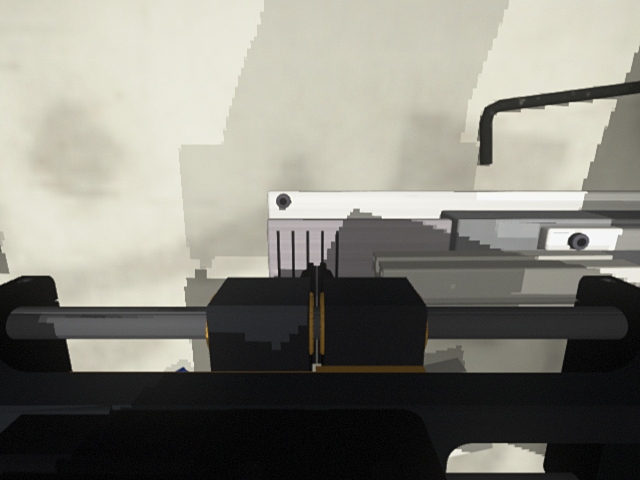

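The tip is at the pedal ribs, about (318,270), with the bar rear end clear at about (375,265). Pressing down.

>>> apply_moves([
  [[0,0.8,0],[0,0,0],0],
  [[0,0.6,0],[0,0,0],0],
  [[0,0.6,0],[0,0,0],0],
  [[0,0.3,0],[0,0,0],0],
  [[0,0,0],[0,0,0],0],
])

```text
t: 5.32
eef_pos: [513.7, -105.2, 22.1]
tcp_rot: [-1.571, -0.017, 0.015]
ft_force: [0.4, 0.8, 0.4]
opening: 0.007
```

```bash
python3 -c "
from w import *
s=readout.state();print(s['t'],s['eef_pos'],s['tcp_rot'],s['ft_force'],s['qvel'])
p=read_camera('top');save(p,'t2')"
```

```text
5.325 [ 513.69936721 -105.15257255   22.14851949] [-1.57095026 -0.01682396  0.01453107] [0.42817034 0.77342296 0.43323053] [-1.98381229e-03 -6.32510353e-04 -7.19099235e-04 -3.76980887e-05
  1.00706717e-03 -7.70107877e-04]
```

>>> apply_moves([
  [[-0.1,0.15,0],[0,0,0.5],0],
  [[-0.1,0.05,0],[0,0,0.5],0],
  [[0,0.05,0],[0,0,0],0],
  [[0,0.05,0],[0,0,0],0],
  [[0,0,0],[0,0,0],0],
])

```text
t: 6.0
eef_pos: [511.9, -105.3, 20.3]
tcp_rot: [-1.572, 0.001, 0.015]
ft_force: [0.1, 1.4, 2.4]
opening: 0.008
```

>>> apply_moves([
  [[0,0.02,0.5],[0,0,0],0],
  [[0,0.02,0.5],[0,0,0],0],
  [[0,0.02,0.5],[0,0,0],0],
  [[0,0.02,0.4],[0,0,0],0],
  [[0,0.02,0.3],[0,0,0],0],
])

```text
t: 6.62
eef_pos: [512.7, -82.8, 20.2]
tcp_rot: [-1.574, -0.003, 0.015]
ft_force: [-1.3, -5.3, 6.2]
opening: 0.005
```

```bash
python3 -c "
from w import *
s,q=wrist('w3',('bar','pedal_top','pin_top'))
print(s['t'],s['eef_pos'],s['tcp_rot'],s['ft_force'])
p=read_camera('side');a=cv2.resize(p['img'][220:310,220:370],(800,480),interpolation=cv2.INTER_CUBIC);cv2.imwrite('pics/s3.png',a[:,:,::-1])"
```

```text
bar 0.65 [512.  -11.5  37.3] [466. 296.]
pedal_top 0.62 [ 513.1 -105.8   20.6] [273. 282.]
6.625 [512.71477838 -82.81436091  20.1617366 ] [-1.57355054 -0.00264345  0.01514113] [-1.30704401 -5.25767254  6.20027201]
```

View pics/s3.png

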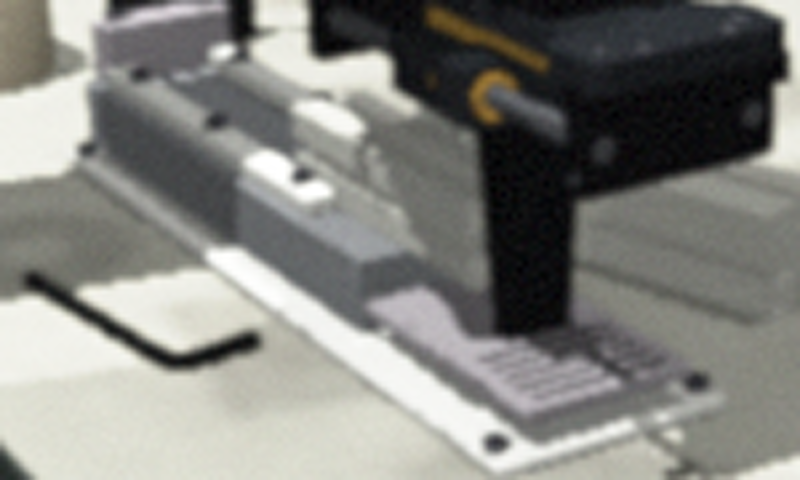

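The tip presses the pedal fully down and stands right behind the bar's rear end, at about (480,300) in the crop. Pushing on while keeping the pressure.

>>> apply_moves([
  [[0,0.0,0.4],[0,0,0],0],
  [[0,0.01,0.5],[0,0,0],0],
  [[0,0.01,0.5],[0,0,0],0],
  [[-0.05,0.01,0.5],[0,0,0],0],
  [[0,0.01,0.3],[0,0,0],0],
])

```text
t: 7.5
eef_pos: [512.5, -59.2, 20.2]
tcp_rot: [-1.574, -0.004, 0.016]
ft_force: [-0.0, -4.3, 5.9]
opening: 0.005
```

```bash
python3 -c "
from w import *
s,q=wrist('w4',('bar','pedal_top','pin_top'))
print(s['t'],s['eef_pos'],s['tcp_rot'],s['ft_force'])
p=read_camera('side')
for d in nets.mark_of(p,'bar')[:2]: print(towld(p,d['point']))
a=cv2.resize(p['img'][220:310,220:370],(800,480),interpolation=cv2.INTER_CUBIC)
b=q['img']
cv2.imwrite('pics/s4.png',np.vstack([a[60:440],cv2.resize(b[200:380],(800,225))])[:600,:,::-1])"
```

```text
bar 0.79 [509.7  13.5  37.9] [470. 292.]
pedal_top 0.78 [ 512.3 -105.2   17.8] [230. 278.]
7.5 [512.53788987 -59.18666829  20.19577018] [-1.57432689 -0.00447941  0.01577877] [-0.02655163 -4.26758846  5.86811599]
[511.29120352  12.14932878  34.41744088]
[ 6.36609891e+02 -2.35594283e+02  4.56885657e-01]
```

View pics/s4.png

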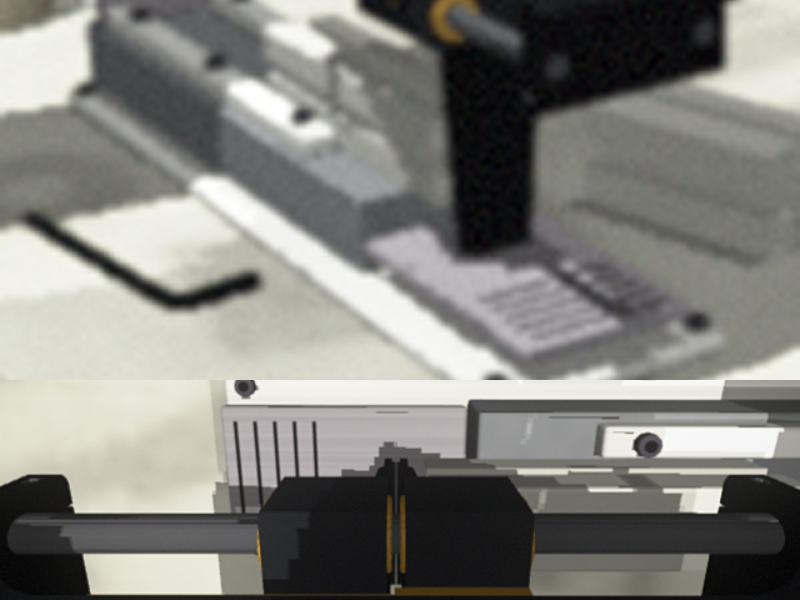

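The bar followed (centre now at about jig y −44), so its front is over the pin with the pedal held down. I'll push a bit further, back off slightly, then rise to z ≈ 47.

>>> apply_moves([
  [[0,0.01,0.4],[0,0,0],0],
  [[0,0.01,0.4],[0,0,0],0],
  [[0,0,0],[0,0,0],0],
  [[0,0,-0.3],[0,0,0],0],
  [[0,0,0],[0,0,0],0],
])

```text
t: 8.43
eef_pos: [512.5, -52.4, 20.2]
tcp_rot: [-1.574, -0.005, 0.017]
ft_force: [-0.2, -3.3, 5.1]
opening: 0.002
```

>>> apply_moves([
  [[-0.1,-0.6,0],[0,0,0],0],
  [[0,-0.7,0],[0,0,0],0],
  [[0,-0.7,0],[0,0,0],0],
  [[0,-0.7,0],[0,0,0],0],
  [[0,0,0],[0,0,0],0],
])

```text
t: 9.05
eef_pos: [510.7, -52.2, 48.8]
tcp_rot: [-1.573, -0.003, 0.016]
ft_force: [0.5, 0.7, 1.0]
opening: 0.003
```

```bash
python3 -c "
from w import *
s,q=wrist('w5',('bar','pedal_top','pin_top'))
print(s['t'],s['eef_pos'],s['tcp_rot'],s['ft_force'])
p=read_camera('side')
for d in nets.mark_of(p,'bar')[:2]+nets.mark_of(p,'pedal_top')[:1]: print(towld(p,d['point']))
a=cv2.resize(p['img'][220:310,220:370],(800,480),interpolation=cv2.INTER_CUBIC)
cv2.imwrite('pics/s5.png',a[:,:,::-1])"
```

```text
bar 0.56 [508.3  21.9  36.3] [449. 272.]
pedal_top 0.62 [ 516.1 -105.7   22. ] [228. 272.]
9.05 [510.65347433 -52.20710956  48.80518949] [-1.57332616 -0.00323918  0.01626242] [0.50832391 0.6869006  1.01654888]
[511.94151106  24.29620463  32.48857925]
[ 637.56228997 -240.27955809    2.46216274]
[ 510.21905345 -106.16386701   21.5171232 ]
```

View pics/s5.png

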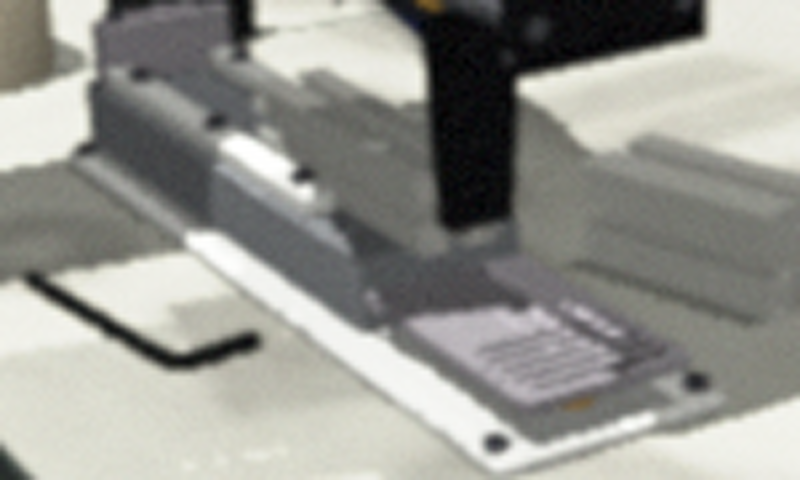

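The bar lies flat with its front over the pin. The pedal is held down by the bar, which shows the pin is trapped under it. Pushing on above the strips.

>>> apply_moves([
  [[0,0.1,0.6],[0,0,0],0],
  [[0,0,0.8],[0,0,0],0],
  [[0,0,0.8],[0,0,0],0],
  [[0,0,0.8],[0,0,0],0],
  [[0,0,0.8],[0,0,0],0],
])

```text
t: 10.02
eef_pos: [509.9, -12.0, 46.7]
tcp_rot: [-1.573, -0.002, 0.016]
ft_force: [0.1, -2.6, 1.0]
opening: 0.004
```

>>> apply_moves([
  [[0,0,0.8],[0,0,0],0],
  [[0,0,0.8],[0,0,0],0],
  [[0,0,0.8],[0,0,0],0],
  [[0,0,0.8],[0,0,0],0],
  [[0,0,0.8],[0,0,0],0],
])

```text
t: 10.65
eef_pos: [509.1, 31.0, 46.7]
tcp_rot: [-1.573, -0.002, 0.016]
ft_force: [0.4, -2.8, 1.5]
opening: 0.003
```

```bash
python3 -c "
from w import *
s,q=wrist('w6',('bar','end_stop'))
print(s['t'],s['eef_pos'],s['tcp_rot'],s['ft_force'])
for n in('side','top'):
  p=read_camera(n)
  for t in('bar','pedal_top','pin_top','end_stop'):
    for d in nets.mark_of(p,t)[:2]: print(n,t,d['confidence'],towld(p,d['point']).round(1))"
```

```text
bar 0.72 [511.   98.4  38.1] [439. 281.]
end_stop 0.84 [504.8 188.3  31.2] [595. 269.]
10.65 [509.11438064  30.99806153  46.69059656] [-1.57345857 -0.00221902  0.01637534] [ 0.36386727 -2.78758978  1.53073512]
side bar 0.97 [509.7 102.4  34.2]
side bar 0.93 [ 637.7 -237.4    3.2]
side pedal_top 0.6 [ 512.1 -106.4   20.7]
side pin_top 0.67 [601.3 122.9   1.1]
side end_stop 0.74 [506.7 187.   30.5]
top bar 0.85 [ 635.3 -237.6    0. ]
top pedal_top 0.74 [ 509.2 -108.6   22.8]
top end_stop 0.66 [508.6 191.1  33.9]
```

>>> apply_moves([
  [[0,0,0.6],[0,0,0],0],
  [[0,0,0.5],[0,0,0],0],
  [[0,0,0.4],[0,0,0],0],
  [[0,0,0.2],[0,0,0],0],
  [[0,0,0],[0,0,0],0],
])

```text
t: 11.92
eef_pos: [508.9, 48.5, 46.7]
tcp_rot: [-1.574, -0.002, 0.017]
ft_force: [-0.2, -1.5, 0.1]
opening: 0.006
```

```bash
cat > c.py <<'E'
from w import *
s=readout.state();print(s['t'],s['eef_pos'],s['ft_force'])
for n in('side','top'):
  p=read_camera(n)
  for t in('bar','pedal_top','pin_top'):
    for d in nets.mark_of(p,t)[:1]: print(n,t,d['confidence'],towld(p,d['point']).round(1))
E
python3 c.py
```

```text
11.925 [508.88906457  48.51079718  46.66292093] [-0.19904143 -1.50014137  0.06671891]
side bar 0.84 [512.3 117.   30.4]
side pedal_top 0.87 [ 511.1 -107.7   22.3]
top bar 0.63 [ 635.8 -235.7   -0.7]
top pedal_top 0.57 [ 509.9 -109.2   24.8]
```

>>> apply_moves([
  [[0,0,0.15],[0,0,0],0],
  [[0,0,0.15],[0,0,0],0],
  [[0,0,0],[0,0,0],0],
  [[0,0,0],[0,0,0],0],
  [[0,0,0],[0,0,0],0],
])

```text
t: 12.95
eef_pos: [508.9, 51.3, 46.6]
tcp_rot: [-1.574, -0.002, 0.016]
ft_force: [0.2, -1.4, -0.4]
opening: 0.006
```

```bash
python3 c.py
```

```text
12.95 [508.86581505  51.29174906  46.63048075] [ 0.2426208  -1.38155159 -0.43632147]
side bar 0.92 [ 635.5 -234.6    1.9]
side pedal_top 0.66 [ 512.7 -107.3   23.7]
side pin_top 0.52 [ 509.4 -106.6   22.4]
top bar 0.9 [ 634.2 -234.6   -1.4]
top pedal_top 0.62 [ 509.4 -107.8   25.4]
```

>>> apply_moves([
  [[0,0,0.15],[0,0,0],0],
  [[0,0,0.1],[0,0,0],0],
  [[0,0,0],[0,0,0],0],
  [[0,0,0],[0,0,0],0],
  [[0,0,0],[0,0,0],0],
])

```text
t: 13.98
eef_pos: [508.8, 53.9, 46.7]
tcp_rot: [-1.574, -0.002, 0.016]
ft_force: [-0.3, -2.0, -0.4]
opening: 0.006
```

```bash
python3 c.py
```

```text
13.975 [508.84369371  53.92568646  46.65507908] [-0.28613942 -2.01490153 -0.40838378]
side bar 0.64 [ 637.2 -238.6    2.7]
side pedal_top 0.68 [ 511.6 -106.6   22.4]
top bar 0.9 [ 633.9 -238.7   -2.5]
top pedal_top 0.56 [ 510.4 -110.2   25.4]
```

>>> apply_moves([
  [[0,0,0.15],[0,0,0],0],
  [[0,0,0.1],[0,0,0],0],
  [[0,0,0],[0,0,0],0],
  [[0,0,0],[0,0,0],0],
  [[0,0,0],[0,0,0],0],
])

```text
t: 15.0
eef_pos: [508.8, 56.6, 46.6]
tcp_rot: [-1.574, -0.002, 0.016]
ft_force: [0.2, -1.6, 0.8]
opening: 0.004
```

```bash
python3 c.py; python3 -c "
from w import *
p=read_camera('side')
a=cv2.resize(p['img'][220:310,220:370],(800,480),interpolation=cv2.INTER_CUBIC)
cv2.imwrite('pics/s7.png',a[:,:,::-1])"
```

```text
15.0 [508.81950012  56.58759071  46.64517437] [ 0.1613322  -1.59766421  0.83076622]
side bar 0.7 [ 637.1 -237.1    2.6]
side pedal_top 0.91 [ 511.2 -105.9   27.4]
side pin_top 0.64 [509.   60.4  42.3]
top bar 0.74 [ 6.371e+02 -2.375e+02  2.000e-01]
top pedal_top 0.7 [ 508.1 -109.8   31. ]
```

View pics/s7.png

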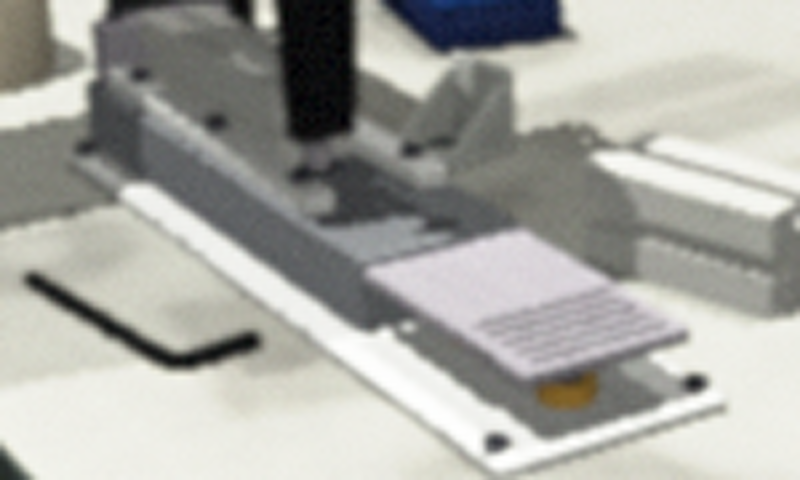

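The pedal has sprung up and the pin is visible at about (315,155), behind the bar under the fingertip. I'll back off and retreat upwards.

>>> apply_moves([
  [[0,0,-0.5],[0,0,0],0],
  [[0,0,-0.3],[0,0,0],0],
  [[0,-2,0],[0,0,0],0],
  [[0,-4,0],[0,0,0],0],
  [[0,-4,0],[0,0,0],0],
])

```text
t: 16.08
eef_pos: [507.4, 47.9, 146.6]
tcp_rot: [-1.573, 0.004, 0.015]
ft_force: [0.8, -0.1, -0.3]
opening: 0.004
```

>>> apply_moves([
  [[0,-3,-4],[0,0,0],0],
  [[0,-2,-6],[0,0,0],0],
  [[0,0,-6],[0,0,0],0],
  [[0,0,-2],[0,0,0],0],
  [[0,0,0],[0,0,0],0],
])

```text
t: 16.7
eef_pos: [511.1, -137.3, 202.2]
tcp_rot: [-1.575, -0.003, 0.016]
ft_force: [-0.2, 0.5, -1.3]
opening: 0.004
```

```bash
python3 c.py; python3 -c "
from w import *
s,q=wrist('w8',('bar','pin_top','end_stop'))
p=read_camera('side')
a=cv2.resize(p['img'][220:295,220:345],(480,288),interpolation=cv2.INTER_CUBIC)
t=read_camera('top')
for k in ('bar','short_profile','corner_bracket','hex_key'):
  print(k,[(round(d['confidence'],2),towld(t,d['point']).round(1)) for d in nets.mark_of(t,k)[:2]])
b=cv2.resize(t['img'][225:300,190:350],(640,300),interpolation=cv2.INTER_CUBIC)
a=cv2.copyMakeBorder(a,0,0,0,160,0)
cv2.imwrite('pics/f8.png',np.vstack([a,b])[:,:,::-1])"
```

```text
16.7 [ 511.06485454 -137.25466115  202.15608306] [-0.16923569  0.49181047 -1.27852675]
side bar 0.97 [509.6 126.8  33.9]
side pedal_top 0.83 [ 513.3 -105.1   30. ]
side pin_top 0.57 [507.8  61.9  44.4]
top bar 0.75 [508.  121.6  35.8]
top pin_top 0.95 [508.8  57.6  45.5]
bar 0.71 [508.8 128.6  34.1] [583. 222.]
pin_top 0.72 [509.9  58.4  39.8] [515. 223.]
bar [(0.81, array([508.3, 123.1,  33.2]))]
short_profile [(0.7, array([616.2, -39.4,  -3.8]))]
corner_bracket [(0.77, array([607.2, 126.9,  -2. ]))]
hex_key [(0.56, array([428. ,  39.2,   2.6]))]
```

View pics/f8.png

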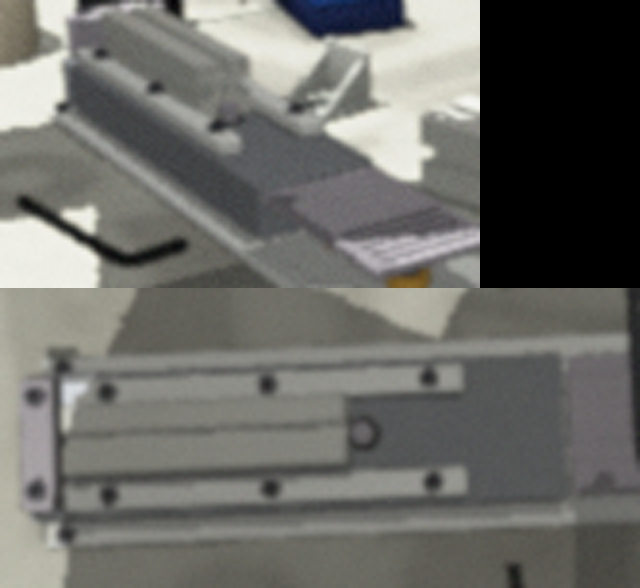

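View pics/w8.png

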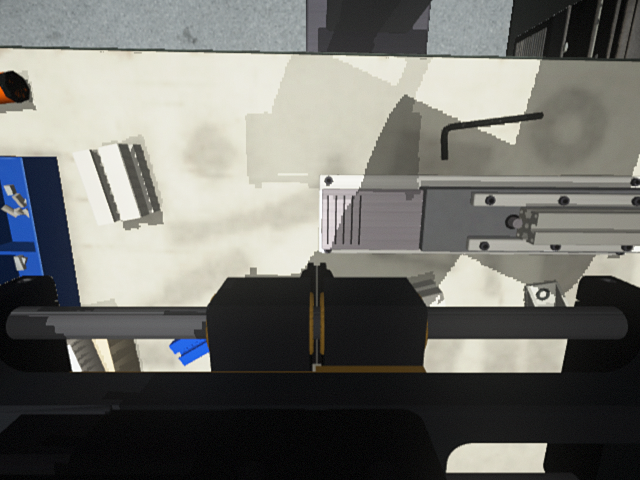

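The pin stands up at (363,433) in the top crop, right behind the bar's rear end. The bar lies flat between the strips with its front at the end stop. The pedal is up, the bystanders have not moved, and the robot is clear, so I'm handing the job in.

```bash
python3 -c "
from cell import env
print(env.job_done())"
```

```text
the job is handed in; nothing more can be done
None
```

The profile is locked in flat between the stop pin and the end stop, and the job is handed in at about 17 s of the 42 s allowed.

**What I did:** With shut fingers I pressed the pedal onto its hard stop (about 5 N). Keeping it down, I pushed the grey bar until its front was well over the pin. I then backed off, rose to z ≈ 47 mm and pushed the bar on in small steps until the pin sprang up behind it. Finally I retreated clear. The blue look-alike was left alone.

**Last checks:**
- **Pin and pedal:** both are up, with the pin top measured at z about 40 to 45 mm against a nominal 43, and the pedal at about 30 against 32.
- **Bar:** it lies flat in the channel, with the pin right behind its rear end in the top and wrist views.
- **Bystanders:** they are where they were, within the accuracy of the measurements.
- **Where readings disagreed:** the networks put the bar's centre anywhere from y = 121.6 to 128.6 mm in the world frame, about 64 to 71 in the jig frame. That spread straddles the 65 to 70 target, so I relied on the pictures and the raised pedal to judge it locked.

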